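# Seat the steak stone in the corner of its carrier with the scraper

### The arm

A 6-joint arm with a two-finger parallel gripper is mounted at the origin on a cart in front of the work surface, level with it; the furniture and walls round the work are solid. World frame = base frame: x ahead of the robot, y to its left, z up, the work surface at z = 0. Lengths are in m, angles in rad, forces in N, time in s.
With the tool pointing down it reaches from about 0.3 to 0.875 m from the base axis. Payload 6.4 kg.
Tool frame: the origin (TCP) lies at the very end of the fingers, on their centre line; the grasp point (between the pads) lies 19 mm behind it; z points along the fingers, y is the line along which they close (so a half turn about z gives the same grasp; the last joint's range is limited). The gripper opens to 85 mm and grips with 20 to 120 N. Pads are 22 mm wide; open, the fingers measure 114 mm over their backs; the gripper's body (76 mm by 85 mm) begins 54 mm behind the grasp point. The pads swing forward as they close: fully open they stand 13 mm farther back than shut.
Start: joints at [-1.53, 0.181, 1.607, -0, 1.354, -0.206], TCP at [0.14, -0.558, 0.231] pointing down, gripper open.
Joint ranges: [-2.99, 2.99], [-0.89, 2.07], [0.3, 2.58], [-1.14, 4.28], [0, 2.63], [-3.12, 3.12]. Speed limits (rad/s): [2.57, 2.57, 3.01, 3.14, 3.14, 3.14].

### API

Orientations are given as a rotation vector (axis times angle).
In Python, from rig import state, camera, calibration, job_done gives the robot as it stands.
- The arm moves only by the shell command python3 -m handwheel 'ROWS' [FORCE]. ROWS is JSON, a list of rows, each an object with "travel": the shift along the tool's x, y, z in m, a list of three; "angular": the turn, a rotation vector about the tool's x, y, z in rad, a list of three; "claw": the closure, from 0 (fully open) to 1 (shut). In form: [{"travel": [dx, dy, dz], "angular": [ax, ay, az], "claw": claw}, ...]. A call has 1 to 20 rows; each row is the pose to reach, as a shift and turn from the pose commanded when the call began, along the tool's axes at that moment; what a row does not reach only later rows make up. A row lasts 1/12 s, in which the tool goes at most 41.7 mm and 7.16 degrees, less where a joint would pass 70% of its speed; a pose out of reach is approached as far as the arm can. A call with a gripper value outside its range is refused whole. The fingers move at their own pace and stop on an object; FORCE is the grip in N (left out, the last holds). Time passes only in rows, so rows that repeat a pose let the fingers close. It gives the time, the measured TCP pose, the force, the opening and the grip force at its end, in the units of the state.
- state(): the state, without advancing time (a new reading comes with each control period).
- camera(name): name is "scene" or "top"; returns the picture (480x640x3 uint8, red, green, blue); there is no depth.
- calibration(name): a dict with "intrinsics" (3x3 intrinsics, pixels), "k1" (the pictures are not rectified: a ray, as slopes to the right and down, at radius r is drawn at 1 + k1 r^2 times it, then the intrinsics apply), "rvec" (rotation vector, rad) and "tvec" (3), from world to camera coordinates, as OpenCV has them. Camera axes: x right, y down, z forward; pixel columns grow to the right and rows downward; lengths in m; the calibration is good to about 2 mm. A picture is of the moment at which its call begins. calibration takes no time and is no camera call.
- job_done(): hands the job in; it is judged then, once.
The state is a dict: "t": time; "joints": joint angles; "joint_vel": joint speeds; "tau": joint torques, N m; "eef_pos": TCP position; "orientation": TCP orientation; "wrist_force": force on the tool from outside, world axes, zero at the start; "ft_torque": the same for the moment, N m; "finger_gap": finger opening in m; "grip_force": force on a finger pad.
Only numpy, scipy, OpenCV 4.12 (cv2) and the standard library are available. Lean on these libraries where they do the work, as an engineer would, in place of code of your own. Each camera call takes 0.05 s, during which the arm holds its last target. There are 200 camera calls.

### The job

The oiled steak stone lies loose and skewed on its bamboo carrier; nothing but the scraper may touch it. Draw the scraper from its stand and with its blade nudge the stone under the lips of the two steel rails until it comes up against the stops hidden beneath both of them, ending with a gentle, steady press on its free corner so that it bears on both stops at once. Then put the scraper back down in its stand, and leave the other things where they are.

Things in the scene. Friction and masses are not known exactly. Their poses are not given: they have to be found in the camera images.
- carrier: Bamboo serving board, fixed, 216 mm (its x) by 338 mm (y), upper face 17 mm above the origin = centre of its underside. z up; +x to the far edge with the back rail, -y to the right-hand side with the side rail: the corner is at +x, -y. Stone home: square to the board, its centre at x = +24 to +40 mm, y = -40 to -24 mm in this frame, as the stops are set.
- back_rail: Steel rail 190 mm long along the carrier's far edge, top 21 mm above the board, wall's inner face at carrier x = +97 mm. Its lip juts 20 mm from the wall over a slot 17 mm high. Under the lip, out of sight, a firm stop bar 130 mm long is set parallel to the wall, its face 2 to 18 mm from the wall, differently each time. Origin: foot of the wall's inner face, mid-length; axes as the carrier's.
- side_rail: The same kind of rail, 150 mm long, along the carrier's right-hand side, wall's inner face at carrier y = -117 mm; same lip and slot, and a hidden stop bar 100 mm long, its face 2 to 18 mm from the wall, set independently. Origin: foot of the wall's inner face, mid-length; its x axis points along the carrier's -y.
- stone: Grey steak stone, slab 110 mm (x) by 150 mm (y), 14 mm thick, 0.35 to 0.7 kg, flat on the carrier. Origin: centre of its underside, z up. At the start within 0.25 rad of the carrier's axes and 15 to 70 mm from home each way, clear of the lips; its free corner is at -x, +y. Oiled, it slides with 0.6 to 2.5 N. More than 12 N on a stop chips it.
- stone_center (a point): Centre of the stone, 7 mm above its underside. Axes as the stone's.
- scraper: Bench scraper standing upright in its stand, blade down, 0.16 kg: a steel blade 110 mm wide (along x), 3 mm thick (along y) and 62 mm tall below a straight wooden handle 118 mm long (x), 26 mm thick (y), 32 mm tall. Origin: middle of the blade's lower edge; z up along the blade.
- scraper_grip (a point): Centre of the scraper's handle, 78 mm above the blade's lower edge and 16 mm above the handle's underside; grasp it here across y, the 26 mm. Axes as the scraper's.
- stand: Wooden scraper stand left of the hob, fixed: foot 160 x 86 x 10 mm, slotted body 136 mm long (x), 22 mm thick (y), top 72 mm above the worktop. Slot from above 120 mm (x) by 10 mm (y), 62 mm deep. Seated, the blade hangs in it, handle's underside on the rim, handle centre 88 mm above the origin = centre of the foot's underside. Either way round is right.
- kitchen_timer: Round white kitchen timer, 63 mm across, 45 mm tall, on the hob to the right of the carrier; bystander. Origin: centre of its underside.
- teaspoon: Steel teaspoon, 130 mm long, lying on the front of the hob to the left; bystander. Origin: centre of its underside.
- spice_jar: Spice jar with a red cap, 45 mm across, 106 mm tall, at the left of the hob towards the back; bystander. Origin: centre of its underside.
- matchbox: Matchbox, 37 x 74 x 16 mm, between hob and stand; bystander. Origin: centre of its underside.

How it is judged:
By the outcome, as a careful person would: the job done as asked, in the order asked, and still so for the second after the job is handed in, with the robot touching nothing.
It also fails if it takes over 72 s, if anything falls off the work surface, if the arm or the gripper's body presses on something with over 40 N, if the wrist force passes 120 N, or if a joint passes its speed limit or range.

## Working session

There is one attempt and no reset: what is moved stays moved. The work goes in short steps, Python scripts to look and compute and a shell command to move; the robot and the scene stay as the last step left them, time stands still between calls to the robot, and variables do not carry over. Pictures are saved under pics/ and viewed, at most 10 in all, crops included, and the job is handed in when it is done.

```bash
mkdir -p pics; ls; python3 - <<'E'
from rig import state,camera,calibration
import cv2
print(state())
for n in("scene","top"):
    print(n,calibration(n)); cv2.imwrite(f"pics/{n}0.png",camera(n)[:,:,::-1])
E
```

```text
pics
{'t': 0.0, 'joints': array([-1.53026825e+00,  1.81557501e-01,  1.60800842e+00,  2.71547065e-05,
        1.35380323e+00, -2.06300116e-01]), 'joint_vel': array([-0.00041069,  0.0016514 , -0.00060731,  0.00036381, -0.00012388,
        0.00104782]), 'tau': array([-1.06874231e-03, -4.44875157e+01, -3.51336622e+01, -4.40202302e-04,
        9.01429681e-03,  4.29312905e-06]), 'eef_pos': array([ 0.14049185, -0.55700174,  0.2303747 ]), 'orientation': array([-3.11594452e+00, -3.86506531e-01, -2.72378931e-04]), 'wrist_force': array([-0.43989594,  0.27851406, -0.56485001]), 'ft_torque': array([-0.05655746,  0.02600554,  0.01655699]), 'grip_force': 0.0, 'finger_gap': 0.08529108505937716}
scene {'intrinsics': array([[438.52779943,   0.        , 315.44193008],
       [  0.        , 438.52779943, 238.92160314],
       [  0.        ,   0.        ,   1.        ]]), 'k1': 0.013347792214437434, 'rvec': array([ 2.38420621, -0.61310974,  0.20192643]), 'tvec': array([-0.48609357,  0.26878391,  0.85122652])}
top {'intrinsics': array([[465.58953397,   0.        , 315.68175529],
       [  0.        , 465.58953397, 226.91250185],
       [  0.        ,   0.        ,   1.        ]]), 'k1': 0.0016177850405838504, 'rvec': array([ 2.16929125, -2.12816278,  0.12662889]), 'tvec': array([0.01413003, 0.56920047, 1.18805388])}
```

View pics/scene0.png

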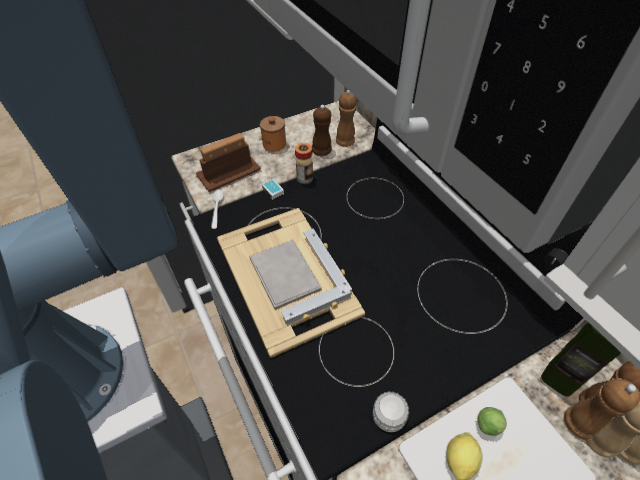

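View pics/top0.png

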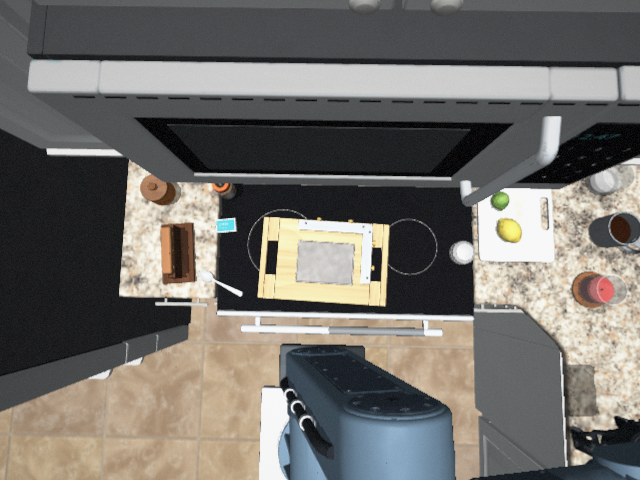

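The scene picture shows the stone at about (285,272), the rails' corner at (348,292) and the stand with the scraper at (226,160). In the top picture the board is centred at about (325,262), the stone at (326,263) and the stand at (178,252). Next I'll look at an enlarged top crop and build the ray helpers.

```bash
cat > h.py <<'E'
import numpy as np,cv2
from rig import state,camera,calibration
from scipy.spatial.transform import Rotation as R
def ray(n,uv):
    c=calibration(n);K=c["intrinsics"];d=np.array([c["k1"],0,0,0,0.])
    p=cv2.undistortPoints(np.asarray(uv,float).reshape(-1,1,2),K,d).reshape(-1,2)
    Rm=cv2.Rodrigues(c["rvec"])[0];C=-Rm.T@c["tvec"]
    return C,np.c_[p,np.ones(len(p))]@Rm
def plane(n,uv,z):
    C,D=ray(n,uv);return C+D*((z-C[2])/D[:,2])[:,None]
def tri(a,b):
    (C1,D1),(C2,D2)=ray("scene",a),ray("top",b);o=[]
    for d,e in zip(D1,D2):
        s=np.linalg.lstsq(np.c_[d,-e],C2-C1,rcond=None)[0];p,q=C1+s[0]*d,C2+s[1]*e
        o.append(np.r_[(p+q)/2,np.linalg.norm(p-q)])
    return np.array(o)
def proj(n,P):
    c=calibration(n);return cv2.projectPoints(np.asarray(P,float).reshape(-1,1,3),c["rvec"],c["tvec"],c["intrinsics"],np.array([c["k1"],0,0,0,0.]))[0].reshape(-1,2)
def crop(n,img,x0,y0,x1,y1,k,f):
    cv2.imwrite(f,cv2.resize(img[y0:y1,x0:x1,::-1],None,fx=k,fy=k,interpolation=cv2.INTER_CUBIC))
E
python3 - <<'E'
from h import *
t=cv2.imread("pics/top0.png")[:,:,::-1];s=cv2.imread("pics/scene0.png")[:,:,::-1]
a=cv2.resize(t[210:315,140:400],None,fx=3,fy=3,interpolation=cv2.INTER_CUBIC)
b=cv2.resize(s[120:360,190:370],None,fx=3.2,fy=3.2,interpolation=cv2.INTER_CUBIC)
cv2.imwrite("pics/t1.png",a[:,:,::-1])
cv2.imwrite("pics/s1.png",cv2.resize(s[190:360,205:375,::-1],None,fx=3.5,fy=3.5,interpolation=cv2.INTER_CUBIC))
E
```

```text
(no output)
```

View pics/t1.png

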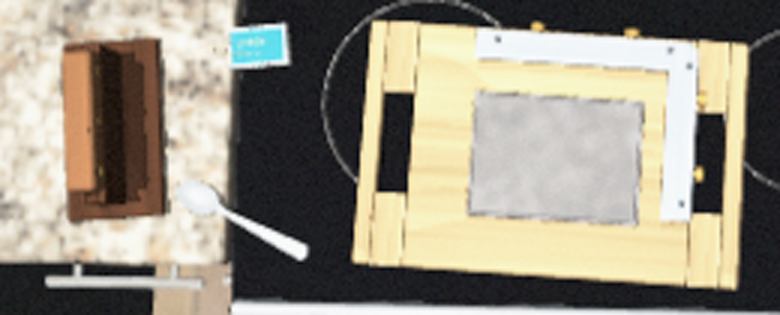

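View pics/s1.png

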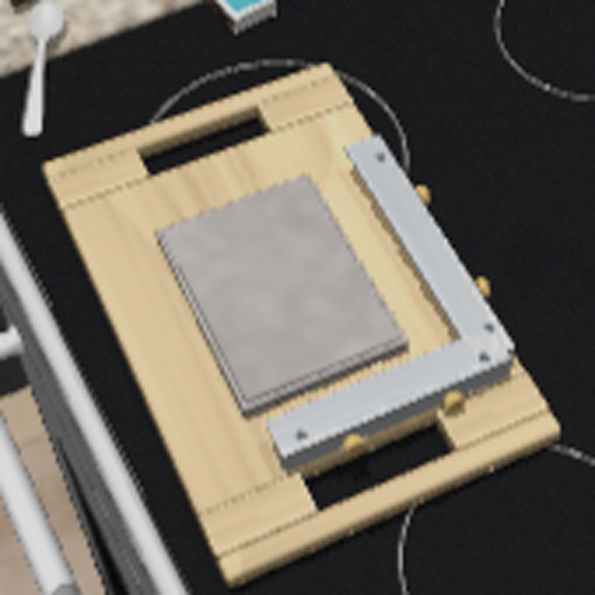

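The top crop shows the stone nearly square to the board: corners at (476,92), (644,101), (637,223) and (469,214) in crop pixels, which is ÷3 plus (140,210). The handle spans about (64–93, 50–190) on its stand. The scene crop shows the same layout, with a gap between the stone and both rails.

```bash
cat > m.py <<'E'
from h import *
def rect(n,mask,z,name,hull=True):
    cs,_=cv2.findContours(mask.astype(np.uint8),cv2.RETR_EXTERNAL,cv2.CHAIN_APPROX_NONE)
    c=max(cs,key=cv2.contourArea).reshape(-1,2)
    P=plane(n,c,z)[:,:2]*1000
    (cx,cy),(w,h),a=cv2.minAreaRect(P.astype(np.float32))
    if w>h: w,h,a=h,w,a-90
    a=(a+90)%180-90
    print(n,name,"c",np.round([cx,cy],1),"short/long",np.round([w,h],1),"yaw of short axis deg",round(a,2),"px",len(c))
    return c
def masks(n,im,roi):
    x0,y0,x1,y1=roi;M=np.zeros(im.shape[:2],bool);M[y0:y1,x0:x1]=1
    hsv=cv2.cvtColor(np.ascontiguousarray(im),cv2.COLOR_RGB2HSV).astype(int);H,S,V=hsv[...,0],hsv[...,1],hsv[...,2]
    return M,H,S,V
E
python3 - <<'E'
from m import *
t=cv2.imread("pics/top0.png")[:,:,::-1];s=cv2.imread("pics/scene0.png")[:,:,::-1]
for n,im,roi in(("top",t,(250,210,400,310)),("scene",s,(210,195,370,360))):
    M,H,S,V=masks(n,im,roi)
    bam=M&(H>10)&(H<35)&(S>50)&(V>110)
    rect(n,bam,.017,"board")
    g=M&(S<40)&(V>110)&(V<190)
    g=cv2.morphologyEx(g.astype(np.uint8),cv2.MORPH_OPEN,np.ones((5,5)))
    rect(n,g,.031,"stone")
    st=M&(S<40)&(V>=190)
    rect(n,st,.038,"rails")
for n,im,roi in(("top",t,(155,215,202,290)),("scene",s,(190,125,265,195))):
    M,H,S,V=masks(n,im,roi)
    ys=[(252,168),(252,190),(230,180)] if n=="top" else [(150,222),(165,230),(182,230)]
    print([ (H[p],S[p],V[p]) for p in ys])
    br=M&((H<20)|(H>170))&(S>90)
    rect(n,cv2.morphologyEx(br.astype(np.uint8),cv2.MORPH_OPEN,np.ones((3,3))),.01,"foot")
    hd=br&(V>125)
    rect(n,cv2.morphologyEx(hd.astype(np.uint8),cv2.MORPH_OPEN,np.ones((3,3))),.104,"handle")
# board surface height from triangulated board corners
S1=np.array([[45,163],[330,65],[560,430],[230,585]])/3.5+[205,190]
T1=np.array([[353,262],[373,21],[748,44],[737,289]])/3+[140,210]
print(tri(S1,T1).round(4))
E
```

```text
top board c [482.4   2.5] short/long [217.7 338.7] yaw of short axis deg -2.65 px 587Traceback (most recent call last):
  File "<stdin>", line 9, in <module>
  File "m.py", line 4, in rect
    c=max(cs,key=cv2.contourArea).reshape(-1,2)
      ~~~^^^^^^^^^^^^^^^^^^^^^^^^
ValueError: max() iterable argument is empty
```

```bash
python3 - <<'E'
from m import *
t=cv2.imread("pics/top0.png")[:,:,::-1];s=cv2.imread("pics/scene0.png")[:,:,::-1]
for n,im,roi,pts in(("top",t,(250,210,400,310),[(263,326),(228,340),(285,330)]),("scene",s,(210,195,370,360),[(272,285),(260,325),(330,280)])):
    M,H,S,V=masks(n,im,roi)
    print([(H[p],S[p],V[p]) for p in pts])
    rect(n,M&(H>10)&(H<35)&(S>50)&(V>110),.017,"board")
    lo=M&(S<50)
    for nm,g,z in(("stone",lo&(V>90)&(V<(178 if n=="top" else 165)),.031),("rails",lo&(V>=190),.038)):
        g=cv2.morphologyEx(g.astype(np.uint8),cv2.MORPH_OPEN,np.ones((3,3)))
        if g.any(): rect(n,g,z,nm)
for n,im,roi,pts in(("top",t,(155,215,202,290),[(245,166),(252,190),(230,190)]),("scene",s,(190,125,265,195),[(150,222),(165,230),(180,230)])):
    M,H,S,V=masks(n,im,roi)
    print([(H[p],S[p],V[p]) for p in pts])
    br=M&((H<20)|(H>170))&(S>90)
    for nm,g,z in(("foot",br,.01),("handle",br&(V>125),.104)):
        g=cv2.morphologyEx(g.astype(np.uint8),cv2.MORPH_OPEN,np.ones((3,3)))
        if g.any(): rect(n,g,z,nm)
S1=np.array([[45,163],[330,65],[560,430],[230,585]])/3.5+[205,190]
T1=np.array([[353,262],[373,21],[748,44],[737,289]])/3+[140,210]
print(tri(S1,T1).round(4))
E
```

```text
[(np.int64(25), np.int64(7), np.int64(207)), (np.int64(99), np.int64(7), np.int64(248)), (np.int64(23), np.int64(69), np.int64(247))]
top board c [482.4   2.5] short/long [217.7 338.7] yaw of short axis deg -2.65 px 587
top rails c [485.1  -0.5] short/long [122.  146.2] yaw of short axis deg -2.66 px 240
[(np.int64(13), np.int64(13), np.int64(175)), (np.int64(103), np.int64(9), np.int64(195)), (np.int64(19), np.int64(76), np.int64(206))]
scene board c [480.6   2.9] short/long [217.  343.5] yaw of short axis deg -2.71 px 548
scene stone c [440.8 -70.3] short/long [ 9.1 42.4] yaw of short axis deg 87.24 px 41
scene rails c [504.5 -19.2] short/long [153.9 196.2] yaw of short axis deg -2.71 px 285
[(np.int64(13), np.int64(132), np.int64(210)), (np.int64(10), np.int64(131), np.int64(121)), (np.int64(11), np.int64(134), np.int64(124))]
top foot c [496.1 394.7] short/long [ 86.3 157.7] yaw of short axis deg -84.71 px 179
top handle c [496.1 394.6] short/long [ 23.1 115.8] yaw of short axis deg -84.7 px 106
[(np.int64(12), np.int64(128), np.int64(78)), (np.int64(11), np.int64(134), np.int64(40)), (np.int64(11), np.int64(126), np.int64(91))]
scene foot c [502.2 441.2] short/long [180.2 185.8] yaw of short axis deg -84.59 px 172
scene handle c [494.3 396.7] short/long [ 24.8 115. ] yaw of short axis deg -84.36 px 86
[[ 0.3828  0.1732  0.0214  0.0011]
 [ 0.596   0.1636  0.0171  0.0006]
 [ 0.5796 -0.1705  0.0191  0.0026]
 [ 0.3659 -0.162   0.0149  0.0006]]
```

Board, stand and handle match their given sizes. Next I'll get the stone's pose and the first move.

```bash
cat >> m.py <<'E'
BC=np.array([481.7,2.7]);BY=np.radians(-2.67)
def stone(tag=None):
    for n,roi,vm in(("top",(250,210,400,310),228),("scene",(210,195,370,360),186)):
        im=camera(n)
        M,H,S,V=masks(n,im,roi)
        i=im.astype(int);g=M&(S<45)&(V>60)&(V<vm)&(i[...,0]>=i[...,2]-1)
        g=cv2.morphologyEx(g.astype(np.uint8),cv2.MORPH_CLOSE,np.ones((3,3)));g=cv2.morphologyEx(g,cv2.MORPH_OPEN,np.ones((5,5)))
        if g.any(): rect(n,g,.031,"stone")
        if tag: cv2.imwrite(f"pics/{tag}_{n}.png",im[:,:,::-1])
def w2c(p): d=np.asarray(p)-BC;c,s=np.cos(BY),np.sin(BY);return np.array([c*d[0]+s*d[1],-s*d[0]+c*d[1]])
def c2w(p): c,s=np.cos(BY),np.sin(BY);return BC+[c*p[0]-s*p[1],s*p[0]+c*p[1]]
def go(x,y,z,yaw):
    "world target TCP mm, tool-x yaw deg, pointing down -> travel, angular"
    s=state();Rm=R.from_rotvec(s["orientation"]);th=np.radians(yaw)
    T=np.array([[np.cos(th),np.sin(th),0],[np.sin(th),-np.cos(th),0],[0,0,-1]])
    tr=Rm.inv().apply(np.array([x,y,z])/1000-s["eef_pos"]);an=(Rm.inv()*R.from_matrix(T)).as_rotvec()
    print("travel",tr.round(4),"angular",an.round(4),"now",(s["eef_pos"]*1000).round(1),"t",round(s["t"],2))
E
python3 - <<'E'
from m import *
stone()
s=state();X=R.from_rotvec(s["orientation"]).as_matrix();print(X.round(3))
go(420,-250,230,5.35);go(495.5,395.3,170,5.35)
E
```

```text
top stone c [477.   -0.8] short/long [108.2 148.8] yaw of short axis deg -2.52 px 191
scene stone c [474.3  -2.2] short/long [109.9 152.9] yaw of short axis deg -2.55 px 189
[[ 0.97   0.244 -0.   ]
 [ 0.244 -0.97   0.001]
 [ 0.    -0.001 -1.   ]]
travel [ 0.3461 -0.2297  0.001 ] angular [-1.000e-03 -1.000e-04  1.534e-01] now [ 140.5 -557.3  230.7] t 0.2
travel [ 0.577  -0.8369  0.0617] angular [-1.000e-03 -1.000e-04  1.534e-01] now [ 140.5 -557.3  230.7] t 0.2
```

```bash
A='{"travel":[0.346,-0.23,0],"angular":[0,0,0.153],"claw":0}'; unset A
python3 -m handwheel '[{"travel":[0.346,-0.23,0],"angular":[0,0,0.153],"claw":0},{"travel":[0.346,-0.23,0],"angular":[0,0,0.153],"claw":0},{"travel":[0.346,-0.23,0],"angular":[0,0,0.153],"claw":0},{"travel":[0.346,-0.23,0],"angular":[0,0,0.153],"claw":0},{"travel":[0.346,-0.23,0],"angular":[0,0,0.153],"claw":0},{"travel":[0.346,-0.23,0],"angular":[0,0,0.153],"claw":0},{"travel":[0.346,-0.23,0],"angular":[0,0,0.153],"claw":0},{"travel":[0.346,-0.23,0],"angular":[0,0,0.153],"claw":0},{"travel":[0.346,-0.23,0],"angular":[0,0,0.153],"claw":0},{"travel":[0.577,-0.837,0.06],"angular":[0,0,0.153],"claw":0},{"travel":[0.577,-0.837,0.06],"angular":[0,0,0.153],"claw":0},{"travel":[0.577,-0.837,0.06],"angular":[0,0,0.153],"claw":0},{"travel":[0.577,-0.837,0.06],"angular":[0,0,0.153],"claw":0},{"travel":[0.577,-0.837,0.06],"angular":[0,0,0.153],"claw":0},{"travel":[0.577,-0.837,0.06],"angular":[0,0,0.153],"claw":0},{"travel":[0.577,-0.837,0.06],"angular":[0,0,0.153],"claw":0},{"travel":[0.577,-0.837,0.06],"angular":[0,0,0.153],"claw":0},{"travel":[0.577,-0.837,0.06],"angular":[0,0,0.153],"claw":0},{"travel":[0.577,-0.837,0.06],"angular":[0,0,0.153],"claw":0},{"travel":[0.577,-0.837,0.06],"angular":[0,0,0.153],"claw":0}]' 100
python3 -c "
from m import *
go(495.5,395.3,170,5.35);print(state()['joints'].round(2))"
```

```text
t: 1.87
eef_pos: [0.4612, 0.1736, 0.1911]
orientation: [3.138, 0.148, 0.001]
wrist_force: [1.0, -0.6, -0.1]
finger_gap: 0.0855
grip_force: 0.0
travel [ 0.055  -0.2175  0.0211] angular [ 0.0001 -0.0005  0.0007] now [461.2 173.6 191.1] t 1.87
[ 0.12  0.04  1.85 -0.    1.25  1.6 ]
```

```bash
python3 -m handwheel '[{"travel":[0.055,-0.2175,0.021],"angular":[0,0,0],"claw":0},{"travel":[0.055,-0.2175,0.021],"angular":[0,0,0],"claw":0},{"travel":[0.055,-0.2175,0.021],"angular":[0,0,0],"claw":0},{"travel":[0.055,-0.2175,0.021],"angular":[0,0,0],"claw":0},{"travel":[0.055,-0.2175,0.021],"angular":[0,0,0],"claw":0},{"travel":[0.055,-0.2175,0.021],"angular":[0,0,0],"claw":0},{"travel":[0.055,-0.2175,0.021],"angular":[0,0,0],"claw":0},{"travel":[0.055,-0.2175,0.021],"angular":[0,0,0],"claw":0},{"travel":[0.055,-0.2175,0.021],"angular":[0,0,0],"claw":0}]' 
python3 -c "
from m import *
go(495.5,395.3,69,5.35);crop('s',camera('scene'),150,70,300,220,4,'pics/s2.png')"
```

```text
t: 2.62
eef_pos: [0.4955, 0.3923, 0.1698]
orientation: [3.137, 0.147, -0.001]
wrist_force: [0.7, -0.1, -0.7]
finger_gap: 0.0856
grip_force: 0.0
travel [ 0.0003 -0.003   0.1008] angular [0.0008 0.0008 0.0005] now [495.5 392.3 169.8] t 2.62
```

View pics/s2.png

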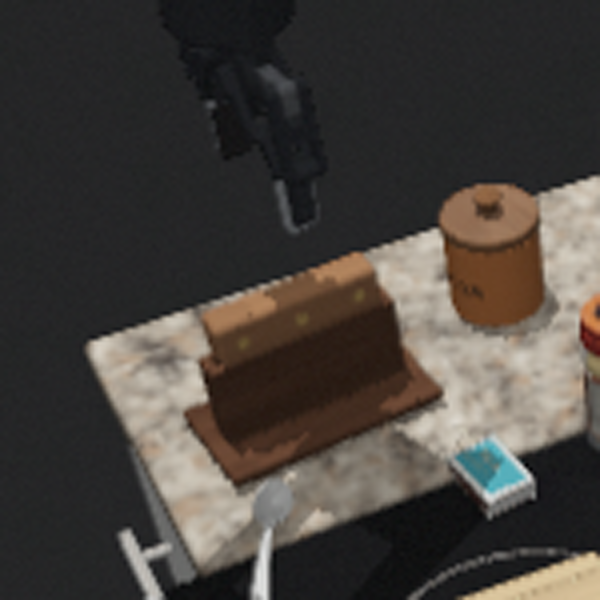

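The gripper is centred above the handle with open fingers straddling it, and nothing is in the way. I'll descend and close.

```bash
python3 -m handwheel '[{"travel":[0,-0.0005,0.03],"angular":[0,0,0],"claw":0},{"travel":[0,-0.0005,0.06],"angular":[0,0,0],"claw":0},{"travel":[0,-0.0005,0.085],"angular":[0,0,0],"claw":0},{"travel":[0,-0.0005,0.1],"angular":[0,0,0],"claw":0},{"travel":[0,-0.0005,0.1],"angular":[0,0,0],"claw":0},{"travel":[0,-0.0005,0.1],"angular":[0,0,0],"claw":0}]' 
python3 -c "
from m import *
go(495.5,395.3,69,5.35)"
```

```text
t: 3.17
eef_pos: [0.4956, 0.3922, 0.0699]
orientation: [3.137, 0.145, -0.002]
wrist_force: [0.3, -1.0, 0.6]
finger_gap: 0.0853
grip_force: 0.0
travel [ 0.0002 -0.0031  0.0009] angular [ 0.0007  0.0015 -0.0012] now [495.6 392.2  69.9] t 3.17
```

```bash
python3 -m handwheel '[{"travel":[0,-0.003,0.001],"angular":[0,0,0],"claw":0.3},{"travel":[0,-0.003,0.001],"angular":[0,0,0],"claw":0.6},{"travel":[0,-0.003,0.001],"angular":[0,0,0],"claw":1},{"travel":[0,-0.003,0.001],"angular":[0,0,0],"claw":1},{"travel":[0,-0.003,0.001],"angular":[0,0,0],"claw":1},{"travel":[0,-0.003,0.001],"angular":[0,0,0],"claw":1},{"travel":[0,-0.003,0.001],"angular":[0,0,0],"claw":1},{"travel":[0,-0.003,0.001],"angular":[0,0,0],"claw":1}]' 25
python3 -m handwheel '[{"travel":[0,0,0],"angular":[0,0,0],"claw":1},{"travel":[0,0,0],"angular":[0,0,0],"claw":1},{"travel":[0,0,0],"angular":[0,0,0],"claw":1}]' 25
```

```text
t: 3.83
eef_pos: [0.4959, 0.3969, 0.0701]
orientation: [-3.138, -0.147, -0.002]
wrist_force: [-1.1, -0.1, 5.9]
finger_gap: 0.0257
grip_force: 27.3
t: 4.08
eef_pos: [0.4959, 0.3969, 0.0701]
orientation: [-3.138, -0.147, -0.002]
wrist_force: [-1.0, 0.1, 5.5]
finger_gap: 0.0255
grip_force: 27.3
```

```bash
python3 -m handwheel '[{"travel":[0,0,0],"angular":[0,0,0],"claw":1},{"travel":[0,0,0],"angular":[0,0,0],"claw":1},{"travel":[0,0,-0.01],"angular":[0,0,0],"claw":1},{"travel":[0,0,-0.025],"angular":[0,0,0],"claw":1},{"travel":[0,0,-0.045],"angular":[0,0,0],"claw":1},{"travel":[0,0,-0.07],"angular":[0,0,0],"claw":1},{"travel":[0,0,-0.1],"angular":[0,0,0],"claw":1},{"travel":[0,0,-0.1],"angular":[0,0,0],"claw":1},{"travel":[0,0,-0.1],"angular":[0,0,0],"claw":1}]' 90
python3 -c "
from m import *
p=c2w([-5,95]);go(*p,150,-2.67);go(*p,81,-2.67)"
```

```text
t: 4.83
eef_pos: [0.4965, 0.3971, 0.1715]
orientation: [-3.136, -0.147, -0.006]
wrist_force: [0.8, -0.3, -1.2]
finger_gap: 0.025
grip_force: 88.3
travel [-0.0434  0.2966  0.0209] angular [-0.0018 -0.0036  0.1405] now [496.5 397.1 171.5] t 4.83
travel [-0.0437  0.2967  0.0899] angular [-0.0018 -0.0036  0.1405] now [496.5 397.1 171.5] t 4.83
```

```bash
python3 -m handwheel '[{"travel":[-0.0434,0.2966,0.02],"angular":[-0.0018,-0.0036,0.1405],"claw":1},{"travel":[-0.0434,0.2966,0.02],"angular":[-0.0018,-0.0036,0.1405],"claw":1},{"travel":[-0.0434,0.2966,0.02],"angular":[-0.0018,-0.0036,0.1405],"claw":1},{"travel":[-0.0434,0.2966,0.02],"angular":[-0.0018,-0.0036,0.1405],"claw":1},{"travel":[-0.0434,0.2966,0.02],"angular":[-0.0018,-0.0036,0.1405],"claw":1},{"travel":[-0.0434,0.2966,0.02],"angular":[-0.0018,-0.0036,0.1405],"claw":1},{"travel":[-0.0434,0.2966,0.02],"angular":[-0.0018,-0.0036,0.1405],"claw":1},{"travel":[-0.0434,0.2966,0.02],"angular":[-0.0018,-0.0036,0.1405],"claw":1},{"travel":[-0.0434,0.2966,0.02],"angular":[-0.0018,-0.0036,0.1405],"claw":1},{"travel":[-0.0434,0.2966,0.02],"angular":[-0.0018,-0.0036,0.1405],"claw":1},{"travel":[-0.0434,0.2966,0.02],"angular":[-0.0018,-0.0036,0.1405],"claw":1}]' 
python3 -c "
from m import *
p=c2w([-5,95]);go(*p,81,-2.67)
im=camera('scene');cv2.imwrite('pics/c3.png',cv2.resize(im[130:360,190:420,::-1],None,fx=2.6,fy=2.6))"
```

```text
t: 5.75
eef_pos: [0.4795, 0.0981, 0.1485]
orientation: [3.139, -0.073, -0.008]
wrist_force: [-0.0, 0.1, -1.4]
finger_gap: 0.0251
grip_force: 89.1
travel [0.0019 0.0001 0.0675] angular [0.0015 0.0049 0.0004] now [479.5  98.1 148.5] t 5.75
```

View pics/c3.png

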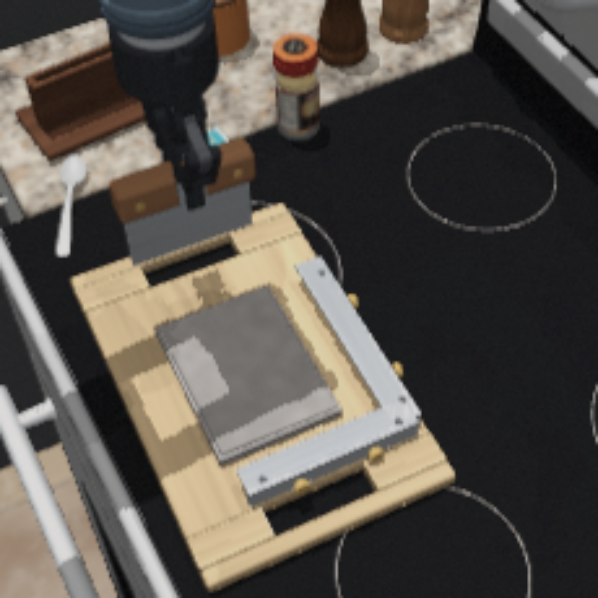

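The scraper hangs upright, held at mid-handle, with its blade beyond the stone's +y edge. The stone has not moved. I'll lower it and approach.

```bash
python3 -m handwheel '[{"travel":[0.001,0,0.035],"angular":[0.0015,0.005,0],"claw":1},{"travel":[0.001,0,0.06],"angular":[0.0015,0.005,0],"claw":1},{"travel":[0.001,0,0.067],"angular":[0.0015,0.005,0],"claw":1},{"travel":[0.001,0,0.067],"angular":[0.0015,0.005,0],"claw":1},{"travel":[0.001,0,0.067],"angular":[0.0015,0.005,0],"claw":1}]' 
python3 -m handwheel '[{"travel":[0,0.003,0],"angular":[0,0,0],"claw":1},{"travel":[0,0.006,0],"angular":[0,0,0],"claw":1},{"travel":[0,0.009,0],"angular":[0,0,0],"claw":1},{"travel":[0,0.012,0],"angular":[0,0,0],"claw":1},{"travel":[0,0.014,0],"angular":[0,0,0],"claw":1},{"travel":[0,0.016,0],"angular":[0,0,0],"claw":1},{"travel":[0,0.016,0],"angular":[0,0,0],"claw":1}]'
python3 -c "
from m import *
p=c2w([-5,79]);go(*p,81,-2.67);print(w2c(state()['eef_pos'][:2]*1000),state()['ft_torque'])"
```

```text
t: 6.22
eef_pos: [0.4809, 0.0979, 0.0825]
orientation: [3.14, -0.071, 0.002]
wrist_force: [0.6, -0.0, -1.0]
finger_gap: 0.0246
grip_force: 89.0
t: 6.8
eef_pos: [0.4801, 0.0805, 0.0823]
orientation: [3.14, -0.074, 0.003]
wrist_force: [0.1, 0.0, -1.2]
finger_gap: 0.0251
grip_force: 89.0
travel [ 0.0002 -0.0013  0.0013] angular [ 0.0006 -0.0018 -0.0008] now [480.1  80.5  82.3] t 6.8
[-5.19190798 77.66945454] [ 0.00829738 -0.05020879 -0.01237512]
```

```bash
python3 -m handwheel '[{"travel":[0,0.001,0.001],"angular":[0,0,0],"claw":1},{"travel":[0,0.002,0.001],"angular":[0,0,0],"claw":1},{"travel":[0,0.003,0.001],"angular":[0,0,0],"claw":1},{"travel":[0,0.004,0.001],"angular":[0,0,0],"claw":1},{"travel":[0,0.005,0.001],"angular":[0,0,0],"claw":1},{"travel":[0,0.006,0.001],"angular":[0,0,0],"claw":1},{"travel":[0,0.007,0.001],"angular":[0,0,0],"claw":1},{"travel":[0,0.008,0.001],"angular":[0,0,0],"claw":1},{"travel":[0,0.009,0.001],"angular":[0,0,0],"claw":1},{"travel":[0,0.01,0.001],"angular":[0,0,0],"claw":1},{"travel":[0,0.011,0.001],"angular":[0,0,0],"claw":1},{"travel":[0,0.012,0.001],"angular":[0,0,0],"claw":1},{"travel":[0,0.013,0.001],"angular":[0,0,0],"claw":1},{"travel":[0,0.014,0.001],"angular":[0,0,0],"claw":1},{"travel":[0,0.015,0.001],"angular":[0,0,0],"claw":1},{"travel":[0,0.016,0.001],"angular":[0,0,0],"claw":1},{"travel":[0,0.017,0.001],"angular":[0,0,0],"claw":1},{"travel":[0,0.018,0.001],"angular":[0,0,0],"claw":1}]'
python3 -c "
from m import *
p=c2w([-5,57]);go(*p,81,-2.67);print(w2c(state()['eef_pos'][:2]*1000),state()['ft_torque'])
stone()"
```

```text
t: 8.3
eef_pos: [0.4792, 0.063, 0.0812]
orientation: [3.14, -0.073, 0.002]
wrist_force: [-0.2, 0.4, -1.8]
finger_gap: 0.025
grip_force: 88.8
travel [0.0003 0.0031 0.0002] angular [ 0.0005 -0.0015 -0.0001] now [479.2  63.   81.2] t 8.3
[-5.29740454 60.08047112] [ 0.19617599  0.01318205 -0.02109833]
top stone c [474.9 -42.5] short/long [ 93.2 108.1] yaw of short axis deg 86.76 px 145
scene stone c [473.6 -14.8] short/long [110.  153.9] yaw of short axis deg -2.79 px 189
```

```bash
cat > f.py <<'E'
from m import *
s=state();print("carrier",w2c(s["eef_pos"][:2]*1000).round(1),"z",round(s["eef_pos"][2]*1000,1),"F",s["wrist_force"].round(2),"M",s["ft_torque"].round(3),"t",round(s["t"],1),"j6",round(s["joints"][5],2))
E
python3 -m handwheel '[{"travel":[0,0.001,0],"angular":[0,0,0],"claw":1},{"travel":[0,0.002,0],"angular":[0,0,0],"claw":1},{"travel":[0,0.0027,0],"angular":[0,0,0],"claw":1},{"travel":[0,0.0034,0],"angular":[0,0,0],"claw":1},{"travel":[0,0.004,0],"angular":[0,0,0],"claw":1},{"travel":[0,0.0045,0],"angular":[0,0,0],"claw":1},{"travel":[0,0.005,0],"angular":[0,0,0],"claw":1}]' >/dev/null;python3 f.py
python3 -m handwheel '[{"travel":[0,0.0003,0],"angular":[0,0,0],"claw":1},{"travel":[0,0.0006,0],"angular":[0,0,0],"claw":1},{"travel":[0,0.0009,0],"angular":[0,0,0],"claw":1},{"travel":[0,0.0012,0],"angular":[0,0,0],"claw":1},{"travel":[0,0.0015,0],"angular":[0,0,0],"claw":1}]' >/dev/null;python3 f.py
```

```text
carrier [-5.3 55.1] z 81.2 F [ 0.08  0.26 -1.83] M [ 0.185 -0.011 -0.06 ] t 9.0 j6 1.49
carrier [-5.3 53.7] z 81.2 F [ 0.28  0.38 -1.55] M [ 0.198 -0.042 -0.029] t 9.4 j6 1.49
```

```bash
python3 -m handwheel '[{"travel":[0,0.0003,0],"angular":[0,0,0],"claw":1},{"travel":[0,0.0006,0],"angular":[0,0,0],"claw":1},{"travel":[0,0.0009,0],"angular":[0,0,0],"claw":1},{"travel":[0,0.0012,0],"angular":[0,0,0],"claw":1},{"travel":[0,0.0015,0],"angular":[0,0,0],"claw":1},{"travel":[0,0.0018,0],"angular":[0,0,0],"claw":1},{"travel":[0,0.002,0],"angular":[0,0,0],"claw":1}]' >/dev/null;python3 f.py
```

```text
carrier [-5.3 51.6] z 81.2 F [-0.38  0.8  -1.88] M [ 0.195  0.044 -0.007] t 10.0 j6 1.48
```

```bash
python3 -m handwheel '[{"travel":[0,0.0003,0],"angular":[0,0,0],"claw":1},{"travel":[0,0.0006,0],"angular":[0,0,0],"claw":1},{"travel":[0,0.0009,0],"angular":[0,0,0],"claw":1},{"travel":[0,0.0012,0],"angular":[0,0,0],"claw":1},{"travel":[0,0.0015,0],"angular":[0,0,0],"claw":1}]' >/dev/null;python3 f.py
```

```text
carrier [-5.3 50.2] z 81.2 F [ 0.    1.13 -2.08] M [0.193 0.002 0.   ] t 10.4 j6 1.48
```

```bash
python3 -m handwheel '[{"travel":[0,0.0003,0],"angular":[0,0,0],"claw":1},{"travel":[0,0.0006,0],"angular":[0,0,0],"claw":1},{"travel":[0,0.0009,0],"angular":[0,0,0],"claw":1},{"travel":[0,0.0012,0],"angular":[0,0,0],"claw":1},{"travel":[0,0.0015,0],"angular":[0,0,0],"claw":1},{"travel":[0,0.0018,0],"angular":[0,0,0],"claw":1}]' >/dev/null;python3 f.py
```

```text
carrier [-5.3 48.4] z 81.2 F [ 0.5   0.33 -1.63] M [ 0.178 -0.05  -0.066] t 10.9 j6 1.48
```

```bash
python3 -m handwheel '[{"travel":[0,0.0003,0],"angular":[0,0,0],"claw":1},{"travel":[0,0.0006,0],"angular":[0,0,0],"claw":1},{"travel":[0,0.0009,0],"angular":[0,0,0],"claw":1},{"travel":[0,0.0012,0],"angular":[0,0,0],"claw":1},{"travel":[0,0.0015,0],"angular":[0,0,0],"claw":1},{"travel":[0,0.0018,0],"angular":[0,0,0],"claw":1}]' >/dev/null;python3 f.py
```

```text
carrier [-5.3 46.5] z 81.2 F [-0.41  1.2  -2.34] M [ 0.154 -0.02   0.007] t 11.4 j6 1.47
```

```bash
python3 -m handwheel '[{"travel":[0,0.0003,0],"angular":[0,0,0],"claw":1},{"travel":[0,0.0006,0],"angular":[0,0,0],"claw":1},{"travel":[0,0.0009,0],"angular":[0,0,0],"claw":1},{"travel":[0,0.0012,0],"angular":[0,0,0],"claw":1},{"travel":[0,0.0015,0],"angular":[0,0,0],"claw":1},{"travel":[0,0.0018,0],"angular":[0,0,0],"claw":1}]' >/dev/null;python3 f.py
```

```text
carrier [-5.3 44.8] z 81.2 F [-0.63  0.34 -1.4 ] M [0.157 0.003 0.027] t 11.9 j6 1.47
```

```bash
python3 -m handwheel '[{"travel":[0,0.0003,0],"angular":[0,0,0],"claw":1},{"travel":[0,0.0006,0],"angular":[0,0,0],"claw":1},{"travel":[0,0.0009,0],"angular":[0,0,0],"claw":1},{"travel":[0,0.0012,0],"angular":[0,0,0],"claw":1},{"travel":[0,0.0015,0],"angular":[0,0,0],"claw":1},{"travel":[0,0.0018,0],"angular":[0,0,0],"claw":1}]' >/dev/null;python3 f.py
```

```text
carrier [-5.3 43. ] z 81.2 F [ 0.85  0.52 -2.16] M [ 0.191  0.031 -0.023] t 12.4 j6 1.47
```

```bash
python3 -m handwheel '[{"travel":[0,0.0003,0],"angular":[0,0,0],"claw":1},{"travel":[0,0.0006,0],"angular":[0,0,0],"claw":1},{"travel":[0,0.0009,0],"angular":[0,0,0],"claw":1},{"travel":[0,0.0012,0],"angular":[0,0,0],"claw":1},{"travel":[0,0.0015,0],"angular":[0,0,0],"claw":1},{"travel":[0,0.0018,0],"angular":[0,0,0],"claw":1}]' >/dev/null;python3 f.py
```

```text
carrier [-5.3 41.1] z 81.2 F [-0.12  0.45 -1.41] M [0.162 0.026 0.033] t 12.9 j6 1.46
```

```bash
python3 -m handwheel '[{"travel":[0,0.0003,0],"angular":[0,0,0],"claw":1},{"travel":[0,0.0006,0],"angular":[0,0,0],"claw":1},{"travel":[0,0.0009,0],"angular":[0,0,0],"claw":1},{"travel":[0,0.0012,0],"angular":[0,0,0],"claw":1},{"travel":[0,0.0015,0],"angular":[0,0,0],"claw":1},{"travel":[0,0.0018,0],"angular":[0,0,0],"claw":1}]' >/dev/null;python3 f.py
```

```text
carrier [-5.3 39.3] z 81.2 F [ 1.14  1.65 -0.88] M [0.113 0.025 0.026] t 13.4 j6 1.46
```

```bash
python3 -m handwheel '[{"travel":[0,0.0003,0],"angular":[0,0,0],"claw":1},{"travel":[0,0.0006,0],"angular":[0,0,0],"claw":1},{"travel":[0,0.0009,0],"angular":[0,0,0],"claw":1},{"travel":[0,0.0012,0],"angular":[0,0,0],"claw":1}]' >/dev/null;python3 f.py;python3 -c "
from m import *
stone('d')"
```

```text
carrier [-5.3 39. ] z 81.2 F [ 0.74  7.07 -1.75] M [ 1.547 -0.169  0.048] t 13.7 j6 1.46
top stone c [473.8 -60.8] short/long [ 66.2 108.2] yaw of short axis deg 86.34 px 123
scene stone c [473. -24.] short/long [110.5 130.8] yaw of short axis deg -2.62 px 176
```

Side stop found: the force jumped to 7 N with the blade at carrier y ≈ 39. I'll back off, lift and turn for the +x push.

```bash
python3 -m handwheel '[{"travel":[0,-0.002,0],"angular":[0,0,0],"claw":1},{"travel":[0,-0.01,0],"angular":[0,0,0],"claw":1},{"travel":[0,-0.02,-0.02],"angular":[0,0,0],"claw":1},{"travel":[0,-0.02,-0.05],"angular":[0,0,0],"claw":1},{"travel":[0,-0.02,-0.06],"angular":[0,0,0],"claw":1},{"travel":[0,-0.02,-0.06],"angular":[0,0,0],"claw":1}]' 
python3 -c "
from m import *
p=c2w([-80,-32]);go(*p,140,87.33);stone()"
```

```text
t: 14.33
eef_pos: [0.4816, 0.0609, 0.1441]
orientation: [3.139, -0.072, 0.013]
wrist_force: [1.2, 0.2, -1.6]
finger_gap: 0.025
grip_force: 89.3
travel [-0.0772  0.0901  0.0036] angular [ 0.0077 -0.0052 -1.5704] now [481.6  60.9 144.1] t 14.33
top stone c [474.9 -46. ] short/long [ 95.3 108.8] yaw of short axis deg 86.66 px 147
scene stone c [472.8 -28.8] short/long [110.5 135.8] yaw of short axis deg -2.62 px 180
```

```bash
python3 -m handwheel '[{"travel":[-0.077,0.09,0],"angular":[0.0077,-0.0052,-1.57],"claw":1},{"travel":[-0.077,0.09,0],"angular":[0.0077,-0.0052,-1.57],"claw":1},{"travel":[-0.077,0.09,0],"angular":[0.0077,-0.0052,-1.57],"claw":1},{"travel":[-0.077,0.09,0],"angular":[0.0077,-0.0052,-1.57],"claw":1},{"travel":[-0.077,0.09,0],"angular":[0.0077,-0.0052,-1.57],"claw":1},{"travel":[-0.077,0.09,0],"angular":[0.0077,-0.0052,-1.57],"claw":1},{"travel":[-0.077,0.09,0],"angular":[0.0077,-0.0052,-1.57],"claw":1},{"travel":[-0.077,0.09,0],"angular":[0.0077,-0.0052,-1.57],"claw":1},{"travel":[-0.077,0.09,0],"angular":[0.0077,-0.0052,-1.57],"claw":1},{"travel":[-0.077,0.09,0],"angular":[0.0077,-0.0052,-1.57],"claw":1},{"travel":[-0.077,0.09,0],"angular":[0.0077,-0.0052,-1.57],"claw":1},{"travel":[-0.077,0.09,0],"angular":[0.0077,-0.0052,-1.57],"claw":1},{"travel":[-0.077,0.09,0],"angular":[0.0077,-0.0052,-1.57],"claw":1},{"travel":[-0.077,0.09,0],"angular":[0.0077,-0.0052,-1.57],"claw":1},{"travel":[-0.077,0.09,0],"angular":[0.0077,-0.0052,-1.57],"claw":1}]' 
python3 f.py;python3 -c "
from m import *
p=c2w([-80,-32]);go(*p,81,87.33)"
```

```text
t: 15.68
eef_pos: [0.3969, -0.0251, 0.1398]
orientation: [-2.272, -2.158, 0.008]
wrist_force: [0.2, 0.6, -2.3]
finger_gap: 0.025
grip_force: 89.3
carrier [-83.4 -31.7] z 139.8 F [ 0.21  0.57 -2.29] M [-0.065 -0.012  0.027] t 15.7 j6 -0.31
travel [-0.0004  0.0039  0.0587] angular [-0.0091 -0.0017 -0.0049] now [396.9 -25.1 139.8] t 15.68
```

```bash
python3 -m handwheel '[{"travel":[0,0.001,0.03],"angular":[-0.009,-0.0017,-0.005],"claw":1},{"travel":[0,0.002,0.052],"angular":[-0.009,-0.0017,-0.005],"claw":1},{"travel":[0,0.003,0.0585],"angular":[-0.009,-0.0017,-0.005],"claw":1},{"travel":[0,0.003,0.0585],"angular":[-0.009,-0.0017,-0.005],"claw":1},{"travel":[0,0.003,0.0585],"angular":[-0.009,-0.0017,-0.005],"claw":1}]' 
python3 f.py;python3 -c "
from m import *
p=c2w([-68,-32]);go(*p,81,87.33);print(state()['joints'].round(2))
im=camera('scene');cv2.imwrite('pics/c4.png',cv2.resize(im[150:360,200:410,::-1],None,fx=2.8,fy=2.8))"
```

```text
t: 16.1
eef_pos: [0.4005, -0.0253, 0.0827]
orientation: [2.269, 2.171, 0.001]
wrist_force: [0.2, -0.1, -0.9]
finger_gap: 0.0251
grip_force: 89.4
carrier [-79.8 -31.7] z 82.7 F [ 0.2  -0.07 -0.88] M [ 0.018 -0.018 -0.017] t 16.1 j6 -0.32
travel [-0.0003  0.0118  0.0017] angular [0.0013 0.0003 0.0025] now [400.5 -25.3  82.7] t 16.1
[-0.36 -0.01  2.15  0.    1.   -0.32]
```

View pics/c4.png

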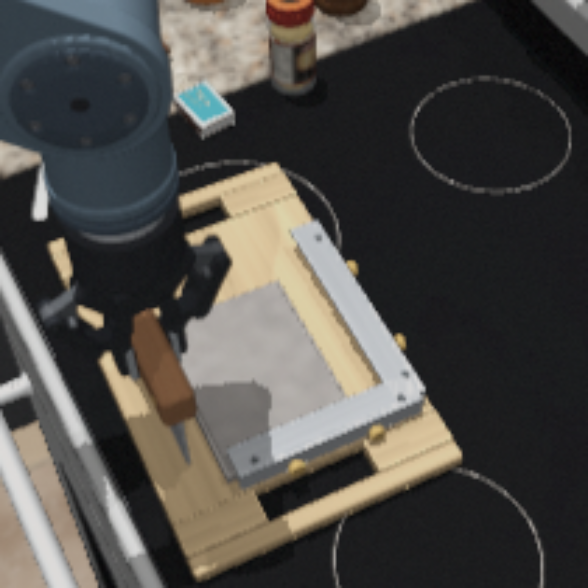

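The blade stands on the near side of the stone, parallel to it and clear of the side rail's end. The stone sits under the side lip. I'll start the +x push.

```bash
python3 -m handwheel '[{"travel":[0,0.003,0.001],"angular":[0,0,0],"claw":1},{"travel":[0,0.006,0.001],"angular":[0,0,0],"claw":1},{"travel":[0,0.009,0.001],"angular":[0,0,0],"claw":1},{"travel":[0,0.011,0.001],"angular":[0,0,0],"claw":1},{"travel":[0,0.012,0.001],"angular":[0,0,0],"claw":1},{"travel":[0,0.013,0.001],"angular":[0,0,0],"claw":1},{"travel":[0,0.014,0.001],"angular":[0,0,0],"claw":1},{"travel":[0,0.015,0.001],"angular":[0,0,0],"claw":1},{"travel":[0,0.016,0.001],"angular":[0,0,0],"claw":1},{"travel":[0,0.017,0.001],"angular":[0,0,0],"claw":1},{"travel":[0,0.018,0.001],"angular":[0,0,0],"claw":1},{"travel":[0,0.019,0.001],"angular":[0,0,0],"claw":1},{"travel":[0,0.02,0.001],"angular":[0,0,0],"claw":1},{"travel":[0,0.021,0.001],"angular":[0,0,0],"claw":1},{"travel":[0,0.022,0.001],"angular":[0,0,0],"claw":1},{"travel":[0,0.023,0.001],"angular":[0,0,0],"claw":1},{"travel":[0,0.024,0.001],"angular":[0,0,0],"claw":1},{"travel":[0,0.025,0.001],"angular":[0,0,0],"claw":1}]' >/dev/null
python3 f.py;python3 -c "
from m import *
stone()"
```

```text
carrier [-54.7 -31.6] z 81.6 F [-0.61  0.09 -1.7 ] M [-0.04   0.2   -0.005] t 17.6 j6 -0.3
top stone c [511.8 -30.1] short/long [ 50.6 130.7] yaw of short axis deg -2.52 px 128
scene stone c [479.6 -24.2] short/long [112.1 127.7] yaw of short axis deg -2.53 px 170
```

```bash
python3 -m handwheel '[{"travel":[0,0.001,0],"angular":[0,0,0],"claw":1},{"travel":[0,0.002,0],"angular":[0,0,0],"claw":1},{"travel":[0,0.003,0],"angular":[0,0,0],"claw":1},{"travel":[0,0.004,0],"angular":[0,0,0],"claw":1},{"travel":[0,0.005,0],"angular":[0,0,0],"claw":1},{"travel":[0,0.006,0],"angular":[0,0,0],"claw":1},{"travel":[0,0.007,0],"angular":[0,0,0],"claw":1},{"travel":[0,0.008,0],"angular":[0,0,0],"claw":1},{"travel":[0,0.009,0],"angular":[0,0,0],"claw":1},{"travel":[0,0.01,0],"angular":[0,0,0],"claw":1},{"travel":[0,0.011,0],"angular":[0,0,0],"claw":1},{"travel":[0,0.012,0],"angular":[0,0,0],"claw":1},{"travel":[0,0.013,0],"angular":[0,0,0],"claw":1},{"travel":[0,0.014,0],"angular":[0,0,0],"claw":1},{"travel":[0,0.0148,0],"angular":[0,0,0],"claw":1},{"travel":[0,0.0156,0],"angular":[0,0,0],"claw":1},{"travel":[0,0.0164,0],"angular":[0,0,0],"claw":1},{"travel":[0,0.017,0],"angular":[0,0,0],"claw":1}]' >/dev/null
python3 f.py;python3 -c "
from m import *
stone()"
```

```text
carrier [-37.7 -31.6] z 81.7 F [-0.84  0.31 -0.77] M [ 0.047  0.219 -0.045] t 19.2 j6 -0.29
top stone c [535.5 -47.6] short/long [46.7 97.4] yaw of short axis deg -3.06 px 102
scene stone c [499.8 -24.9] short/long [118.7 126.9] yaw of short axis deg -2.76 px 169
```

Sliding smoothly. From here I'll use small steps.

```bash
python3 -m handwheel '[{"travel":[0,0.0005,0],"angular":[0,0,0],"claw":1},{"travel":[0,0.001,0],"angular":[0,0,0],"claw":1},{"travel":[0,0.0015,0],"angular":[0,0,0],"claw":1},{"travel":[0,0.002,0],"angular":[0,0,0],"claw":1},{"travel":[0,0.0025,0],"angular":[0,0,0],"claw":1},{"travel":[0,0.003,0],"angular":[0,0,0],"claw":1}]' >/dev/null;python3 f.py
```

```text
carrier [-34.7 -31.5] z 81.7 F [ 0.21  1.03 -2.49] M [-0.091  0.183  0.027] t 19.9 j6 -0.29
```

```bash
python3 -m handwheel '[{"travel":[0,0.0003,0],"angular":[0,0,0],"claw":1},{"travel":[0,0.0006,0],"angular":[0,0,0],"claw":1},{"travel":[0,0.0009,0],"angular":[0,0,0],"claw":1},{"travel":[0,0.0012,0],"angular":[0,0,0],"claw":1},{"travel":[0,0.0015,0],"angular":[0,0,0],"claw":1}]' >/dev/null;python3 f.py
```

```text
carrier [-33.3 -31.5] z 81.7 F [-1.17 -0.19 -1.64] M [-0.006  0.174  0.017] t 20.3 j6 -0.28
```

```bash
python3 -m handwheel '[{"travel":[0,0.0003,0],"angular":[0,0,0],"claw":1},{"travel":[0,0.0006,0],"angular":[0,0,0],"claw":1},{"travel":[0,0.0009,0],"angular":[0,0,0],"claw":1},{"travel":[0,0.0012,0],"angular":[0,0,0],"claw":1},{"travel":[0,0.0015,0],"angular":[0,0,0],"claw":1}]' >/dev/null;python3 f.py
```

```text
carrier [-31.7 -31.5] z 81.7 F [-0.9   0.08 -1.84] M [ 0.07   0.171 -0.016] t 20.7 j6 -0.28
```

```bash
python3 -m handwheel '[{"travel":[0,0.0003,0],"angular":[0,0,0],"claw":1},{"travel":[0,0.0006,0],"angular":[0,0,0],"claw":1},{"travel":[0,0.0009,0],"angular":[0,0,0],"claw":1},{"travel":[0,0.0012,0],"angular":[0,0,0],"claw":1},{"travel":[0,0.0015,0],"angular":[0,0,0],"claw":1},{"travel":[0,0.0017,0],"angular":[0,0,0],"claw":1}]' >/dev/null;python3 f.py
```

```text
carrier [-30.  -31.5] z 81.7 F [-0.92 -0.19 -1.65] M [ 0.013  0.247 -0.024] t 21.2 j6 -0.28
```

```bash
python3 -m handwheel '[{"travel":[0,0.0003,0],"angular":[0,0,0],"claw":1},{"travel":[0,0.0006,0],"angular":[0,0,0],"claw":1},{"travel":[0,0.0009,0],"angular":[0,0,0],"claw":1},{"travel":[0,0.0012,0],"angular":[0,0,0],"claw":1},{"travel":[0,0.0015,0],"angular":[0,0,0],"claw":1}]' >/dev/null;python3 f.py
```

```text
carrier [-28.5 -31.5] z 81.7 F [-0.55  0.41 -2.1 ] M [ 0.015  0.224 -0.006] t 21.6 j6 -0.28
```

```bash
python3 -m handwheel '[{"travel":[0,0.0003,0],"angular":[0,0,0],"claw":1},{"travel":[0,0.0006,0],"angular":[0,0,0],"claw":1},{"travel":[0,0.0009,0],"angular":[0,0,0],"claw":1},{"travel":[0,0.0012,0],"angular":[0,0,0],"claw":1},{"travel":[0,0.0015,0],"angular":[0,0,0],"claw":1}]' >/dev/null;python3 f.py
```

```text
carrier [-27.  -31.5] z 81.7 F [-1.68  0.72 -1.5 ] M [ 0.001  0.186 -0.028] t 22.0 j6 -0.28
```

```bash
python3 -m handwheel '[{"travel":[0,0.0003,0],"angular":[0,0,0],"claw":1},{"travel":[0,0.0006,0],"angular":[0,0,0],"claw":1},{"travel":[0,0.0009,0],"angular":[0,0,0],"claw":1},{"travel":[0,0.0012,0],"angular":[0,0,0],"claw":1},{"travel":[0,0.0015,0],"angular":[0,0,0],"claw":1}]' >/dev/null;python3 f.py
```

```text
carrier [-26.2 -31.4] z 81.5 F [-3.15  0.18 -0.67] M [-0.017  0.708 -0.141] t 22.4 j6 -0.28
```

```bash
python3 -m handwheel '[{"travel":[0,0.0002,0],"angular":[0,0,0],"claw":1},{"travel":[0,0.0004,0],"angular":[0,0,0],"claw":1}]' >/dev/null;python3 f.py; python3 -c "
from m import *
stone('e')"
```

```text
carrier [-26.  -31.3] z 81.4 F [-4.56  0.23 -1.48] M [ 0.037  1.068 -0.147] t 22.6 j6 -0.28
top stone c [542.  -64.5] short/long [26.4 60.6] yaw of short axis deg 0.42 px 59
scene stone c [506.2 -24.5] short/long [105.9 130.5] yaw of short axis deg -4.13 px 158
```

Back stop found too: 4.6 N with the blade at carrier x ≈ -26, so home is about (30,-37). I'll back off and set the blade diagonally for the corner press.

```bash
python3 -m handwheel '[{"travel":[0,-0.002,0],"angular":[0,0,0],"claw":1},{"travel":[0,-0.01,0],"angular":[0,0,0],"claw":1},{"travel":[0,-0.02,-0.02],"angular":[0,0,0],"claw":1},{"travel":[0,-0.02,-0.05],"angular":[0,0,0],"claw":1},{"travel":[0,-0.02,-0.05],"angular":[0,0,0],"claw":1},{"travel":[0,-0.02,-0.05],"angular":[0,0,0],"claw":1}]' >/dev/null
python3 f.py; python3 -c "
from m import *
p=c2w([-36,48.7]);go(*p,131,42.33);stone('f')"
```

```text
carrier [-43.4 -32.1] z 133.8 F [-0.25 -0.05 -1.45] M [0.01  0.011 0.008] t 23.2 j6 -0.29
travel [0.0808 0.0077 0.0027] angular [ 0.0091 -0.0011  0.7896] now [436.8 -27.4 133.8] t 23.2
top stone c [532.8 -30.3] short/long [ 49.7 132.1] yaw of short axis deg -2.78 px 128
scene stone c [502.1 -25.4] short/long [111.5 127.3] yaw of short axis deg -2.72 px 164
```

```bash
python3 -m handwheel '[{"travel":[0.03,-0.01,0],"angular":[0.009,-0.001,0.1],"claw":1},{"travel":[0.06,0,0],"angular":[0.009,-0.001,0.22],"claw":1},{"travel":[0.081,0.0075,0],"angular":[0.009,-0.001,0.34],"claw":1},{"travel":[0.081,0.0075,0],"angular":[0.009,-0.001,0.46],"claw":1},{"travel":[0.081,0.0075,0],"angular":[0.009,-0.001,0.58],"claw":1},{"travel":[0.081,0.0075,0],"angular":[0.009,-0.001,0.7],"claw":1},{"travel":[0.081,0.0075,0],"angular":[0.009,-0.001,0.79],"claw":1},{"travel":[0.081,0.0075,0],"angular":[0.009,-0.001,0.79],"claw":1},{"travel":[0.081,0.0075,0],"angular":[0.009,-0.001,0.79],"claw":1}]' >/dev/null
python3 f.py; python3 -c "
from m import *
p=c2w([-36,48.7]);go(*p,81,42.33)"
```

```text
carrier [-38.8  49.5] z 130.6 F [ 0.66 -0.17 -1.44] M [-0.037  0.011 -0.02 ] t 24.1 j6 0.68
travel [0.0016 0.0029 0.0496] angular [-0.007   0.0042  0.0024] now [445.2  54.  130.6] t 24.05
```

```bash
python3 -m handwheel '[{"travel":[0.0016,0.001,0.025],"angular":[-0.007,0.004,0.002],"claw":1},{"travel":[0.0016,0.002,0.044],"angular":[-0.007,0.004,0.002],"claw":1},{"travel":[0.0016,0.002,0.0495],"angular":[-0.007,0.004,0.002],"claw":1},{"travel":[0.0016,0.002,0.0495],"angular":[-0.007,0.004,0.002],"claw":1},{"travel":[0.0016,0.002,0.0495],"angular":[-0.007,0.004,0.002],"claw":1}]' >/dev/null
python3 f.py; python3 -c "
from m import *
p=c2w([-36,48.7]);go(*p,81,42.33)
im=camera('scene');cv2.imwrite('pics/c5.png',cv2.resize(im[150:360,200:410,::-1],None,fx=2.8,fy=2.8))"
```

```text
carrier [-36.   49.3] z 82.2 F [ 0.52 -0.31 -1.46] M [ 0.003  0.021 -0.01 ] t 24.5 j6 0.69
travel [-0.0004  0.0004  0.0012] angular [ 0.0007 -0.0004 -0.0014] now [448.1  53.6  82.2] t 24.47
```

View pics/c5.png

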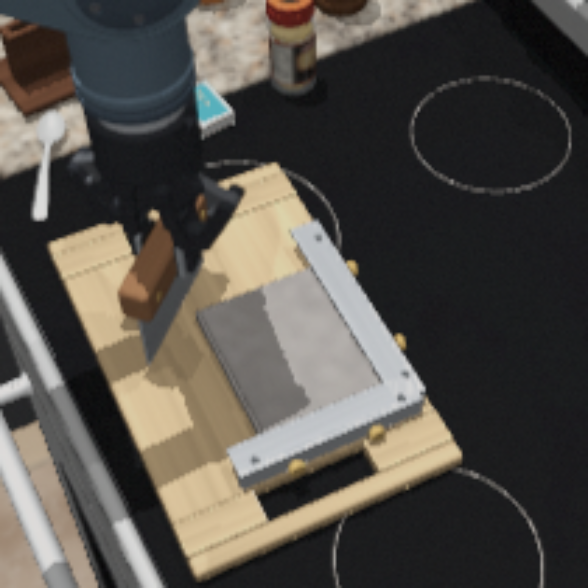

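The blade stands diagonally in front of the stone's free corner, at about (198,312) in the crop, with the stone square under both lips. I'll close in gently.

```bash
python3 -m handwheel '[{"travel":[0,0.003,0.001],"angular":[0,0,0],"claw":1},{"travel":[0,0.006,0.001],"angular":[0,0,0],"claw":1},{"travel":[0,0.009,0.001],"angular":[0,0,0],"claw":1},{"travel":[0,0.0105,0.001],"angular":[0,0,0],"claw":1},{"travel":[0,0.011,0.001],"angular":[0,0,0],"claw":1},{"travel":[0,0.0115,0.001],"angular":[0,0,0],"claw":1},{"travel":[0,0.012,0.001],"angular":[0,0,0],"claw":1},{"travel":[0,0.0125,0.001],"angular":[0,0,0],"claw":1}]' >/dev/null
python3 f.py
```

```text
carrier [-27.1  40.4] z 81.1 F [ 0.28  0.06 -1.21] M [0.056 0.008 0.044] t 25.2 j6 0.67
```

```bash
python3 -m handwheel '[{"travel":[0,0.0003,0],"angular":[0,0,0],"claw":1},{"travel":[0,0.0006,0],"angular":[0,0,0],"claw":1},{"travel":[0,0.0009,0],"angular":[0,0,0],"claw":1},{"travel":[0,0.0012,0],"angular":[0,0,0],"claw":1}]' >/dev/null;python3 f.py
```

```text
carrier [-26.2  39.6] z 81.1 F [ 0.09 -0.02 -2.  ] M [-0.058  0.018  0.019] t 25.5 j6 0.67
```

```bash
python3 -m handwheel '[{"travel":[0,0.0003,0],"angular":[0,0,0],"claw":1},{"travel":[0,0.0006,0],"angular":[0,0,0],"claw":1},{"travel":[0,0.0009,0],"angular":[0,0,0],"claw":1},{"travel":[0,0.0012,0],"angular":[0,0,0],"claw":1}]' >/dev/null;python3 f.py
```

```text
carrier [-25.6  38.8] z 81.1 F [-1.32  0.99 -1.6 ] M [0.18  0.114 0.026] t 25.9 j6 0.67
```

```bash
python3 -m handwheel '[{"travel":[0,0.0003,0],"angular":[0,0,0],"claw":1},{"travel":[0,0.0006,0],"angular":[0,0,0],"claw":1},{"travel":[0,0.0008,0],"angular":[0,0,0],"claw":1}]' >/dev/null;python3 f.py
```

```text
carrier [-25.3  38.4] z 80.9 F [-1.49  1.79 -0.92] M [0.542 0.397 0.023] t 26.1 j6 0.67
```

```bash
python3 -m handwheel '[{"travel":[0,0.0003,0],"angular":[0,0,0],"claw":1},{"travel":[0,0.0005,0],"angular":[0,0,0],"claw":1},{"travel":[0,0.0005,0],"angular":[0,0,0],"claw":1},{"travel":[0,0.0005,0],"angular":[0,0,0],"claw":1}]' >/dev/null;python3 f.py
```

```text
carrier [-25.1  38.2] z 80.9 F [-3.82  3.81 -0.34] M [0.97  0.666 0.023] t 26.4 j6 0.67
```

```bash
python3 -m handwheel '[{"travel":[0,0.0001,0],"angular":[0,0,0],"claw":1},{"travel":[0,0.0002,0],"angular":[0,0,0],"claw":1},{"travel":[0,0.0002,0],"angular":[0,0,0],"claw":1},{"travel":[0,0.0002,0],"angular":[0,0,0],"claw":1},{"travel":[0,0.0002,0],"angular":[0,0,0],"claw":1},{"travel":[0,0.0002,0],"angular":[0,0,0],"claw":1},{"travel":[0,0.0002,0],"angular":[0,0,0],"claw":1},{"travel":[0,0.0002,0],"angular":[0,0,0],"claw":1},{"travel":[0,0.0002,0],"angular":[0,0,0],"claw":1},{"travel":[0,0.0002,0],"angular":[0,0,0],"claw":1},{"travel":[0,0.0002,0],"angular":[0,0,0],"claw":1},{"travel":[0,0.0002,0],"angular":[0,0,0],"claw":1},{"travel":[0,0.0002,0],"angular":[0,0,0],"claw":1},{"travel":[0,0.0002,0],"angular":[0,0,0],"claw":1},{"travel":[0,0.0002,0],"angular":[0,0,0],"claw":1},{"travel":[0,0.0002,0],"angular":[0,0,0],"claw":1},{"travel":[0,0.0002,0],"angular":[0,0,0],"claw":1},{"travel":[0,0.0002,0],"angular":[0,0,0],"claw":1},{"travel":[0,0.0002,0],"angular":[0,0,0],"claw":1},{"travel":[0,0.0002,0],"angular":[0,0,0],"claw":1}]' >/dev/null;python3 f.py
```

```text
carrier [-25.1  38.1] z 80.8 F [-3.77  5.17 -1.55] M [1.063 0.809 0.005] t 28.1 j6 0.67
```

The steady press put about 4 N on each stop for 1.7 s with no creep. I'll back off straight and lift.

```bash
python3 -m handwheel '[{"travel":[0,-0.001,0],"angular":[0,0,0],"claw":1},{"travel":[0,-0.004,0],"angular":[0,0,0],"claw":1},{"travel":[0,-0.015,0],"angular":[0,0,0],"claw":1},{"travel":[0,-0.025,-0.03],"angular":[0,0,0],"claw":1},{"travel":[0,-0.025,-0.065],"angular":[0,0,0],"claw":1},{"travel":[0,-0.025,-0.095],"angular":[0,0,0],"claw":1},{"travel":[0,-0.025,-0.095],"angular":[0,0,0],"claw":1}]' >/dev/null
python3 f.py; python3 -c "
from m import *
go(496.2,397,175,5.35);stone('g')"
```

```text
carrier [-38.   55.4] z 182.7 F [ 1.14 -0.64 -0.57] M [-0.078 -0.088 -0.037] t 28.7 j6 0.7
travel [ 0.2635 -0.2162  0.0075] angular [ 0.0082 -0.012   0.6436] now [446.3  59.8 182.7] t 28.68
top stone c [507.3 -29.2] short/long [100.7 132.1] yaw of short axis deg -2.54 px 170
scene stone c [505.9 -25.5] short/long [104.  127.5] yaw of short axis deg -2.72 px 165
```

```bash
python3 -m handwheel '[{"travel":[0.03,-0.025,0.007],"angular":[0.008,-0.012,0.08],"claw":1},{"travel":[0.06,-0.05,0.007],"angular":[0.008,-0.012,0.16],"claw":1},{"travel":[0.09,-0.075,0.007],"angular":[0.008,-0.012,0.24],"claw":1},{"travel":[0.12,-0.1,0.007],"angular":[0.008,-0.012,0.32],"claw":1},{"travel":[0.15,-0.125,0.007],"angular":[0.008,-0.012,0.4],"claw":1},{"travel":[0.18,-0.15,0.007],"angular":[0.008,-0.012,0.48],"claw":1},{"travel":[0.21,-0.173,0.007],"angular":[0.008,-0.012,0.55],"claw":1},{"travel":[0.24,-0.197,0.007],"angular":[0.008,-0.012,0.6],"claw":1},{"travel":[0.255,-0.209,0.007],"angular":[0.008,-0.012,0.64],"claw":1},{"travel":[0.2635,-0.2162,0.007],"angular":[0.008,-0.012,0.6436],"claw":1},{"travel":[0.2635,-0.2162,0.007],"angular":[0.008,-0.012,0.6436],"claw":1},{"travel":[0.2635,-0.2162,0.007],"angular":[0.008,-0.012,0.6436],"claw":1},{"travel":[0.2635,-0.2162,0.007],"angular":[0.008,-0.012,0.6436],"claw":1}]' >/dev/null
python3 f.py; python3 -c "
from m import *
go(496.0,396.9,85,5.35)"
```

```text
carrier [ -8.2 392.9] z 168.1 F [ 0.14  0.   -1.39] M [-0.035  0.003 -0.015] t 29.9 j6 1.96
travel [ 0.0054 -0.0008  0.083 ] angular [-0.0018  0.0138 -0.0008] now [491.8 395.6 168.1] t 29.87
```

```bash
python3 -m handwheel '[{"travel":[0.005,-0.0008,0.0],"angular":[-0.0018,0.0138,0],"claw":1},{"travel":[0.005,-0.0008,0.0],"angular":[-0.0018,0.0138,0],"claw":1},{"travel":[0.005,-0.0008,0.01],"angular":[-0.0018,0.0138,0],"claw":1},{"travel":[0.005,-0.0008,0.02],"angular":[-0.0018,0.0138,0],"claw":1},{"travel":[0.005,-0.0008,0.02],"angular":[-0.0018,0.0138,0],"claw":1}]' >/dev/null
python3 f.py; python3 -c "
from m import *
go(496.0,396.9,85,5.35)
im=camera('scene');cv2.imwrite('pics/c6.png',cv2.resize(im[90:240,150:300,::-1],None,fx=4,fy=4))"
```

```text
carrier [ -4.7 394.7] z 145.8 F [-1.41 -0.63 -2.48] M [-0.022 -0.006 -0.015] t 30.3 j6 1.97
travel [0.0007 0.0003 0.0608] angular [ 0.0004  0.0026 -0.0012] now [495.4 397.2 145.8] t 30.28
```

View pics/c6.png

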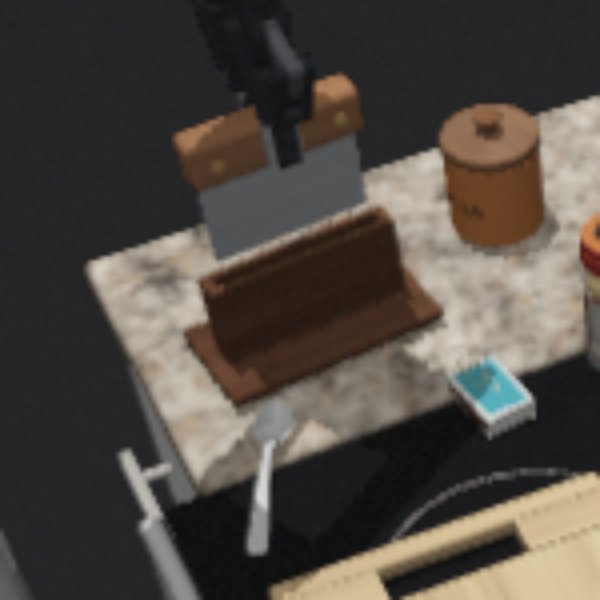

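The blade hangs upright right above the slot, with its lower edge from about (215,258) to (365,200). I'll lower it in.

```bash
python3 -m handwheel '[{"travel":[0.0005,0,0.006],"angular":[0,0.002,0],"claw":1},{"travel":[0.0005,0,0.012],"angular":[0,0.002,0],"claw":1},{"travel":[0.0005,0,0.018],"angular":[0,0.002,0],"claw":1},{"travel":[0.0005,0,0.026],"angular":[0,0.002,0],"claw":1},{"travel":[0.0005,0,0.034],"angular":[0,0.002,0],"claw":1},{"travel":[0.0005,0,0.034],"angular":[0,0.002,0],"claw":1}]' >/dev/null;python3 f.py
python3 -m handwheel '[{"travel":[0,0,0.01],"angular":[0,0,0],"claw":1},{"travel":[0,0,0.02],"angular":[0,0,0],"claw":1},{"travel":[0,0,0.028],"angular":[0,0,0],"claw":1},{"travel":[0,0,0.034],"angular":[0,0,0],"claw":1},{"travel":[0,0,0.034],"angular":[0,0,0],"claw":1},{"travel":[0,0,0.034],"angular":[0,0,0],"claw":1}]' >/dev/null;python3 f.py
```

```text
carrier [ -3.9 395.4] z 112.4 F [-0.04 -0.12 -2.4 ] M [0.003 0.053 0.014] t 30.8 j6 1.97
carrier [ -2.9 396. ] z 80.4 F [-0.35  0.77 -1.83] M [-0.055  0.028 -0.055] t 31.3 j6 1.97
```

```bash
python3 -m handwheel '[{"travel":[-0.0013,0.0015,0],"angular":[0,0,0],"claw":1},{"travel":[-0.0013,0.0015,0.004],"angular":[0,0,0],"claw":1},{"travel":[-0.0013,0.0015,0.007],"angular":[0,0,0],"claw":1},{"travel":[-0.0013,0.0015,0.009],"angular":[0,0,0],"claw":1},{"travel":[-0.0013,0.0015,0.009],"angular":[0,0,0],"claw":1}]' >/dev/null;python3 f.py;python3 -c "
from m import *
go(495.9,396.9,70.1,5.35)"
```

```text
carrier [ -3.9 394.4] z 71.4 F [ 0.79 -0.77 -2.04] M [-0.003 -0.005  0.039] t 31.8 j6 1.97
travel [-0.0002 -0.0001  0.0013] angular [-0.0011 -0.0029 -0.0007] now [496.2 396.8  71.4] t 31.75
```

```bash
python3 -m handwheel '[{"travel":[0,0,0.0006],"angular":[0,-0.003,0],"claw":1},{"travel":[0,0,0.0012],"angular":[0,-0.003,0],"claw":1},{"travel":[0,0,0.0014],"angular":[0,-0.003,0],"claw":1},{"travel":[0,0,0.0014],"angular":[0,-0.003,0],"claw":1}]' 25 >/dev/null;python3 f.py
python3 -m handwheel '[{"travel":[0,0,0],"angular":[0,0,0],"claw":0.8},{"travel":[0,0,0],"angular":[0,0,0],"claw":0.6},{"travel":[0,0,0],"angular":[0,0,0],"claw":0.4},{"travel":[0,0,0],"angular":[0,0,0],"claw":0.2},{"travel":[0,0,0],"angular":[0,0,0],"claw":0},{"travel":[0,0,0],"angular":[0,0,0],"claw":0},{"travel":[0,0,0],"angular":[0,0,0],"claw":0},{"travel":[0,0,0],"angular":[0,0,0],"claw":0}]';python3 f.py
```

```text
carrier [ -3.5 394.6] z 70.6 F [-0.51 -0.78 -1.05] M [-0.007 -0.01  -0.041] t 32.1 j6 1.97
t: 32.75
eef_pos: [0.4965, 0.3971, 0.0706]
orientation: [-3.137, -0.146, -0.001]
wrist_force: [-0.1, -0.3, -0.3]
finger_gap: 0.0856
grip_force: 0.0
carrier [ -3.6 394.6] z 70.6 F [-0.08 -0.28 -0.27] M [0.003 0.002 0.044] t 32.8 j6 1.97
```

Released. I'll lift straight up, move away, and check the stone and scraper.

```bash
python3 -m handwheel '[{"travel":[0,0,-0.015],"angular":[0,0,0],"claw":0},{"travel":[0,0,-0.04],"angular":[0,0,0],"claw":0},{"travel":[0,0,-0.08],"angular":[0,0,0],"claw":0},{"travel":[0,0,-0.12],"angular":[0,0,0],"claw":0},{"travel":[0,0,-0.15],"angular":[0,0,0],"claw":0},{"travel":[0,0,-0.15],"angular":[0,0,0],"claw":0},{"travel":[0,0,-0.15],"angular":[0,0,0],"claw":0},{"travel":[0,0,-0.15],"angular":[0,0,0],"claw":0}]' >/dev/null;python3 f.py
python3 - <<'E'
from m import *
stone()
im=camera('scene');cv2.imwrite('pics/c7.png',cv2.resize(im[120:360,180:420,::-1],None,fx=2.5,fy=2.5))
for n,roi in(("scene",(190,125,265,195)),("top",(155,215,202,290))):
    i=camera(n);M,H,S,V=masks(n,i,roi);br=M&((H<20)|(H>170))&(S>90)
    g=cv2.morphologyEx((br&(V>125)).astype(np.uint8),cv2.MORPH_OPEN,np.ones((3,3)))
    if g.any(): rect(n,g,.104,"handle")
E
```

```text
carrier [ -4.  394.1] z 220.0 F [ 0.03 -0.4   0.51] M [-0.007  0.022  0.011] t 33.4 j6 1.97
top stone c [507.  -28.6] short/long [101.1 133. ] yaw of short axis deg -2.54 px 173
scene stone c [505.6 -25.5] short/long [104.6 126.2] yaw of short axis deg -2.72 px 165
scene handle c [459.5 393.1] short/long [23.6 44.3] yaw of short axis deg -84.34 px 37
top handle c [468.8 391. ] short/long [22.2 59.7] yaw of short axis deg -86.4 px 64
```

View pics/c7.png

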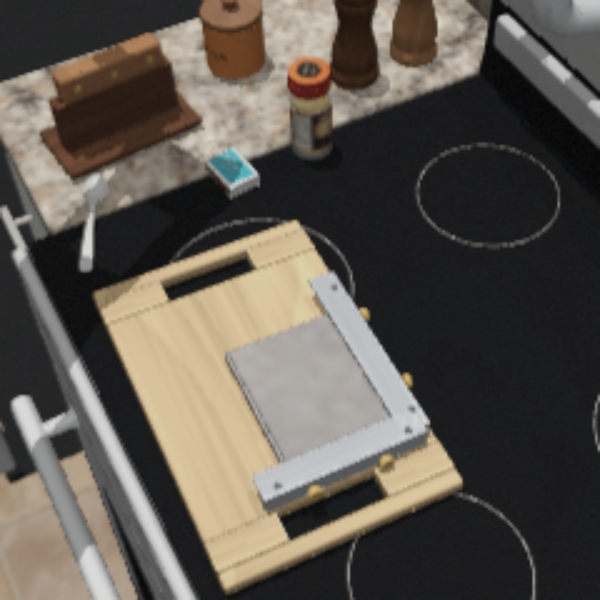

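The picture shows the stone square under both lips, the scraper seated in its stand at about (115,80), and the other things in place.

```bash
python3 -c "
from rig import job_done
print(job_done())"
```

```text
the job is handed in; nothing more can be done
None
```

The stone was pushed square under both lips and onto both stops, with a final steady corner press of about 6 N (highest wrist reading 7 N, at the side stop); the scraper is back in its stand, the other things stayed put, and I handed the job in at about 34 s.

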